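# Flip the circuit board over in its holder for soldering

### The arm

A 7-joint arm with a two-finger parallel gripper is mounted at the origin on the work surface. World frame = base frame: x ahead of the robot, y to its left, z up, the work surface at z = 0. Lengths are in m, angles in rad, forces in N, time in s.
With the tool pointing down it reaches from about 0.425 to 0.825 m from the base axis. Payload 3.6 kg.
Tool frame: the origin (TCP) lies on the centre line of the jaws, within the pads' length; the fingertips stand 17 mm ahead of it and the grasp point (between the pads) lies 2 mm behind it (robot.tip_reach is the distance from the TCP to the fingertips, in m); z points along the fingers, y is the line along which they close (so a half turn about z gives the same grasp; the last joint's range is limited). The gripper opens to 85 mm and grips with 20 to 120 N. Pads are 22 mm wide; open, the fingers measure 114 mm over their backs; the gripper's body (76 mm by 85 mm) begins 54 mm behind the grasp point. The pads swing forward as they close: fully open they stand 13 mm farther back than shut.
Start: joints at [-0.026, 0.615, -0.013, 1.423, 0.008, 1.103, -0.04], TCP at [0.65, 0, 0.248] pointing down, gripper open.
Joint ranges: [-3.12, 3.12], [-0.3, 2.06], [-1.34, 1.32], [0.26, 2.42], [-1.36, 4.5], [0.01, 1.98], [-2.84, 2.84]. Speed limits (rad/s): [2.79, 2.79, 3.14, 3.14, 3.14, 3.14, 3.14].

### API

Orientations are given as a unit quaternion [w, x, y, z].
In Python, from bench import robot gives the robot as it stands. The module is installed in compiled form; this text tells all that it offers.
- The arm moves only by the tool move_arm, never from a script. Its argument "series" is a list of rows, each an object with "xyz": the shift along the tool's x, y, z as a fraction of full scale, a list of three; "yaw": the turn about the tool's z as a fraction of full scale. A call has 1 to 20 rows; each row is the pose to reach, as a shift and turn from the pose commanded when the call began, along the tool's axes at that moment; what a row does not reach only later rows make up. Full scale, the value 1, is 50 cm for a shift and pi/2 rad for a turn. A row lasts 1/10 s, in which the tool goes at most 50 mm and 8.59 degrees, less where a joint would pass 70% of its speed; a pose out of reach is approached as far as the arm can. A call with a number of a shift or a turn outside -1 to 1 is refused whole. A call with a gripper value outside its range is refused whole. "grip" is the closure, from -1 (fully open) to 1 (shut), set as the call begins (left out, the last holds). The fingers move at their own pace and stop on an object; "grip_force" is the grip in N (left out, the last holds). Time passes only in rows, so rows that repeat a pose let the fingers close. It gives the time, the measured TCP pose, the force, the opening and the grip force at its end, in the units of the state.
- robot.get_obs(): the state, without advancing time (a new reading comes with each control period).
- robot.get_image(name): name is "scene" or "side" or "wrist"; returns a dict with "pixels" (480x640x3 uint8, blue, green, red), "depth" (480x640 float32, m along the optical axis (not along the pixel's ray), 0 where there is no reading), "camera_matrix" (3x3 intrinsics, pixels), "T" (4x4, takes a point from camera to world coordinates); the wrist camera has in their place "mount" (4x4, takes a point from camera to tool coordinates, whose origin is the TCP and whose axes are the flange's). Camera axes: x right, y down, z forward; pixel columns grow to the right and rows downward; lengths in m; the calibration is good to about 2 mm. A picture is of the moment at which its call begins: read the wrist's pose just before it.
- robot.close_job(): hands the job in; it is judged then, once.
Trained networks look in a picture, given as the dict that the camera call returned (one of the last four; its "shot" number tells which), for a name from the list of things; names that differ only in an ending like _2 or _b are one class to them, and where a whole thing is asked for, a point or a joint stands for the part that bears it (a point fixed in the world has none). Each returns a list of dicts, best first, with "p" (0 to 1); they miss things now and then, are a little off and sometimes report something else, mostly with a low value. They report only what shows in the picture. A call takes as long as a camera call.
- robot.spot_in(thing, picture): "rect" ([left, top, width, height] in pixels, round what is visible of it).
The state is a dict: "t": time; "joint_pos": joint angles; "dq": joint speeds; "joint_torque": joint torques, N m; "eef_pos": TCP position; "eef_rot": TCP orientation; "contact_force": force on the tool from outside, world axes, zero at the start; "wrist_torque": the same for the moment, N m; "width": opening from 0.0 (shut) to 1.0 (fully open); "grip_force": force on a finger pad.
Only numpy, scipy, OpenCV 4.12 (cv2) and the standard library are available. Lean on these libraries where they do the work, as an engineer would, in place of code of your own. Each camera call takes 0.05 s, during which the arm holds its last target. There are 200 camera calls.

### The job

The parts are fitted on the circuit board, so it is ready for soldering underneath: pushing gently with the fingertips only, flip the board over in its holder so that it lies level with the solder side up, and stays so when you let go. Leave the holder standing where it is on the mat, neither lifted nor shoved out of place, and do not disturb the other things on the bench.

Things in the scene. Friction and masses are not known exactly. Their poses are not given: they have to be found in the camera images.
- holder: Circuit board holder, loose on the black mat, 1.4 to 2.1 kg, rubber feet: two steel feet (190 mm along its x, at y +-105 mm), a rail along its y (top 41 mm up), two arms (at y +-112 mm, 26 mm wide, tops 132 mm up) with pivot nuts outside. Origin: centre of the underside, on the 3 mm mat (z = 0.003), z up. The board's pivot axis runs along the holder's y, 115 mm straight above the origin.
- board (a joint): Turn of the board about the holder's +y axis, rad. 0 = level, component side up; positive = the edge on the holder's +x side goes down; +pi or -pi = turned over, level, solder side up. It turns either way past these without stops or detents; pivot friction (0.12 N m, about 2.5 N at the edge) keeps it wherever it is left. Starts within 1.1 of level.
- board_mid (a point): Centre of the green board, on the pivot axis. 100 mm (its x) by 160 mm (its y, along the pivot), 3 mm thick, short edges in 50 mm wide steel jaws that turn with it. Its z points out of the component side: parts up to 28 mm high within 24 mm of the pivot axis; 25 mm strips along both long edges are bare. The solder side is flat, dotted with silver joints.
- board_edge_plus (a point): Middle of the board's long edge at the board's +x, 50 mm from the pivot axis, mid-thickness.
- board_edge_minus (a point): Middle of the board's long edge at the board's -x, 50 mm from the pivot axis, mid-thickness.
- spool: White spool of solder wire standing on its flange, 60 mm across, 60 mm high; origin at the centre of its underside. Leave alone.
- small_spool: Small white solder spool standing on its flange, 40 mm across, 34 mm high; origin at the centre of its underside. Leave alone.
- tape: Roll of yellowish packing tape lying flat, 94 mm across, 48 mm high; origin at the centre of its underside. Leave alone.
- cutters: Red-handled side cutters lying flat, about 120 mm long (along its x, jaws to +x), 13 mm high; origin under the joint. Leave alone.
- pliers: Blue-handled needle-nose pliers lying flat, about 145 mm long (along its x, jaws to +x), 13 mm high; origin under the joint. Leave alone.
- tip_cleaner: Round steel tin of brass wool, 72 mm across, 40 mm high; origin at the centre of its underside. Leave alone.
- battery_box: Grey battery box, 34 by 66 mm, 18 mm high; origin at the centre of its underside. Leave alone.

How it is judged:
By the outcome, as a careful person would: the job done as asked, in the order asked, and still so for the second after the job is handed in, with the robot touching nothing.
It also fails if it takes over 48 s, if anything falls off the work surface, if the arm or the gripper's body presses on something with over 40 N, if the wrist force passes 120 N, or if a joint passes its speed limit or range.

## Working session

There is one attempt and no reset: what is moved stays moved. The work goes in short steps, Python scripts to look and compute and a tool call to move; the robot and the scene stay as the last step left them, time stands still between calls to the robot, and variables do not carry over. Pictures are saved under pics/ and viewed, at most 10 in all, crops included, and the job is handed in when it is done.

Besides the shell and the picture viewer there is one more tool, called after ">>>" by a JSON object that holds its "method" and its "body". move_arm: Moves the arm, as the interface text tells. Its arguments: {"type":"object","properties":{"series":{"type":"array","items":{"type":"object","properties":{"xyz":{"type":"array","items":{"type":"number","minimum":-1,"maximum":1}},"yaw":{"type":"number","minimum":-1,"maximum":1}}}},"grip":{"type":"number"},"grip_force":{"type":"number"}},"required":["series"]}

```bash
mkdir -p pics
cat > h.py <<'E'
import numpy as np, cv2
from bench import robot
def cloud(im):
    K=im["camera_matrix"];d=im["depth"];v,u=np.mgrid[:480,:640]
    P=np.stack([(u-K[0,2])*d/K[0,0],(v-K[1,2])*d/K[1,1],d,np.ones_like(d)],-1)
    return (P@np.asarray(im["T"]).T)[...,:3]
E
python3 - <<'E'
from h import *
o=robot.get_obs();print(o)
for n in("scene","side"):
    im=robot.get_image(n);cv2.imwrite(f"pics/{n}0.png",im["pixels"])
    np.savez(f"{n}0.npz",c=cloud(im),p=im["pixels"],K=im["camera_matrix"],T=im["T"])
    print(n,np.round(im["T"],3).tolist(),im["camera_matrix"].tolist())
    for t in("holder","board","board_edge_plus","spool","small_spool","tape","cutters","pliers","tip_cleaner","battery_box"):
        r=robot.spot_in(t,im);print(t,[(x["rect"],round(x["p"],2)) for x in r[:2]])
E
```

```text
{'t': 0.0, 'joint_pos': array([-0.02650346,  0.61592024, -0.01260401,  1.42493364,  0.00809614,
        1.10336616, -0.0404034 ]), 'dq': array([-1.72336493e-03, -1.67132022e-03, -1.19524989e-03,  6.79843017e-05,
       -6.60200880e-04, -2.24364934e-04,  1.92107045e-03]), 'joint_torque': array([ 1.38264377e-04, -4.69217670e+01,  2.59523503e-01, -1.71036780e+01,
        1.00907375e-02,  9.80606623e-03,  4.10031795e-07]), 'eef_pos': array([6.49273353e-01, 6.37125020e-06, 2.47125934e-01]), 'eef_rot': array([-0.00089655,  0.70708675,  0.70712564, -0.0009256 ]), 'contact_force': array([ 0.87376685, -0.35798431, -0.11635963]), 'wrist_torque': array([ 0.03084177,  0.03763237, -0.00353422]), 'grip_force': 0.0, 'width': 0.9985400786356375}
scene [[-0.543, 0.663, -0.515, 1.203], [0.839, 0.424, -0.34, 0.42], [-0.008, -0.617, -0.787, 1.05], [0.0, 0.0, 0.0, 1.0]] [[546.1661195891339, 0.0, 321.2724852486507], [0.0, 546.1661195891339, 237.28615538797553], [0.0, 0.0, 1.0]]
holder [([289.7, 209.4, 129.1, 123.0], 0.91)]
board [([312.1, 217.3, 86.3, 61.9], 0.57)]
board_edge_plus [([314.7, 216.9, 84.6, 6
[... 395 characters left out ...]
], 0.82)]
side [[0.855, -0.394, 0.338, 0.17], [-0.519, -0.649, 0.556, -0.661], [-0.0, -0.651, -0.759, 1.017], [0.0, 0.0, 0.0, 1.0]] [[459.0583309343018, 0.0, 316.4160805353071], [0.0, 459.0583309343018, 241.7173091569195], [0.0, 0.0, 1.0]]
holder [([258.4, 184.3, 86.4, 102.4], 0.77)]
board []
board_edge_plus [([274.8, 193.5, 52.2, 51.2], 0.67)]
spool [([260.5, 164.1, 26.5, 25.7], 0.8)]
small_spool [([336.5, 207.5, 12.3, 13.6], 0.62)]
tape [([400.5, 330.5, 46.5, 47.4], 0.81), ([317.1, 374.9, 53.6, 41.1], 0.49)]
cutters [([316.1, 374.4, 53.5, 41.0], 0.74)]
pliers [([194.8, 186.2, 41.2, 23.6], 0.74)]
tip_cleaner [([374.3, 394.7, 33.2, 40.2], 0.94)]
battery_box [([352.9, 234.8, 9.5, 21.5], 0.8)]
```

```bash
python3 - <<'E'
import cv2,numpy as np
a=cv2.imread("pics/scene0.png")[180:380,250:520];b=cv2.imread("pics/side0.png")[140:300,190:400]
a=cv2.resize(a,None,fx=1.85,fy=1.85,interpolation=3)
b=cv2.resize(b,None,fx=1.4,fy=1.4,interpolation=3)
c=np.zeros((a.shape[0],a.shape[1]+b.shape[1],3),np.uint8);c[:,:a.shape[1]]=a;c[:b.shape[0],a.shape[1]:]=b
cv2.imwrite("pics/c0.png",c);print(c.shape)
E
python3 - <<'E'
import sys;sys.path.insert(0,'.')
import numpy as np
for n,(x,y,w,h) in(("scene",(285,205,140,132)),("side",(255,180,92,110))):
    d=np.load(f"{n}0.npz");c=d["c"][y:y+h,x:x+w].reshape(-1,3);p=d["p"][y:y+h,x:x+w].reshape(-1,3).astype(int)
    g=(p[:,1]>p[:,0]+20)&(p[:,1]>p[:,2]+20)&(c[:,2]>.05)&(c[:,2]<.3)
    G=c[g];m=np.median(G,0);G=G[np.linalg.norm(G-m,axis=1)<.12]
    print(n,len(G),m.round(3),G.min(0).round(3),G.max(0).round(3))
    # ransac plane
    rng=np.random.default_rng(0);best=0
    for _ in range(500):
        a=G[rng.choice(len(G),3,False)];nn=np.cross(a[1]-a[0],a[2]-a[0]);nn/=np.linalg.norm(nn)+1e-12
        k=abs((G-a[0])@nn)<.003
        if k.sum()>best:best=k.sum();K=k
    q=G[K];mm=q.mean(0);U,S,V=np.linalg.svd(q-mm,full_matrices=False);print(best,mm.round(3),V.round(3).tolist())
    for z0,z1 in((.03,.06),(.1,.125),(.125,.145),(.145,.2)):
        s=c[(c[:,2]>z0)&(c[:,2]<z1)];print(z0,z1,len(s),s.min(0).round(3) if len(s) else 0,s.max(0).round(3) if len(s) else 0)
E
```

```text
(370, 794, 3)
scene 1871 [0.586 0.091 0.123] [ 0.509 -0.018  0.084] [0.641 0.177 0.142]
1600 [0.58 0.09 0.12] [[-0.233, -0.972, 0.001], [-0.953, 0.229, -0.197], [0.191, -0.047, -0.98]]
0.03 0.06 1437 [ 0.528 -0.054  0.03 ] [0.748 0.231 0.06 ]
0.1 0.125 1797 [ 0.506 -0.042  0.1  ] [0.638 0.219 0.125]
0.125 0.145 1291 [ 0.535 -0.038  0.125] [0.641 0.217 0.145]
0.145 0.2 14 [0.588 0.116 0.145] [0.594 0.132 0.152]
side 1283 [0.575 0.086 0.121] [0.508 0.    0.106] [0.643 0.176 0.142]
1076 [0.573 0.086 0.12 ] [[-0.243, -0.97, 0.001], [-0.952, 0.239, -0.194], [0.188, -0.048, -0.981]]
0.03 0.06 505 [ 0.507 -0.054  0.03 ] [0.748 0.366 0.06 ]
0.1 0.125 1163 [ 0.508 -0.043  0.101] [0.632 0.216 0.125]
0.125 0.145 862 [ 0.533 -0.041  0.125] [0.643 0.215 0.145]
0.145 0.2 5 [0.586 0.114 0.145] [0.593 0.133 0.153]
```

View pics/c0.png

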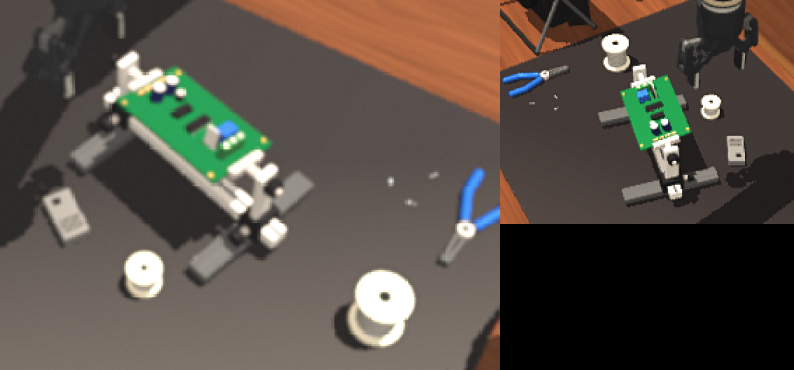

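The pictures show the board component side up in its holder (scene crop about 195,125), with its far (+x) edge raised about 11°. The middle of the board carries only flat ICs. The spools, battery box and pliers are clear of the work area. Next I'll fit the board centre and axis.

Run:
```python
import numpy as np,cv2
for n,(x,y,w,h) in(("scene",(285,205,140,132)),("side",(255,180,92,110))):
    d=np.load(f"{n}0.npz");c=d["c"][y:y+h,x:x+w].reshape(-1,3);p=d["p"][y:y+h,x:x+w].reshape(-1,3).astype(int)
    g=(p[:,1]>p[:,0]+20)&(p[:,1]>p[:,2]+20)
    nn=np.array([-.19,.0475,.981]);nn/=np.linalg.norm(nn)
    G=c[g];k=abs((G-[.577,.088,.12])@nn)<.005;G=G[k];
    a=np.array([.238,.971,0]);a/=np.linalg.norm(a);b=np.cross(a,nn)
    r=cv2.minAreaRect(np.stack([G@b,G@a],1).astype(np.float32)*1000);u,v=np.array(r[0])/1000
    # centre in-plane -> world
    ctr=b*u+a*v+nn*np.median(G@nn);print(n,r,ctr.round(4))
    # arm tops
    s=c[(c[:,2]>.126)&(c[:,2]<.14)&~g]; t=(s-ctr)@a; q=s[abs(abs(t)-.112)<.016]
    for sg in(1,-1):
        z=q[((q-ctr)@a)*sg>0];print(len(z),z.mean(0).round(4),((z-ctr)@a).min().round(3),((z-ctr)@a).max().round(3))
    f=c[(c[:,2]>.006)&(c[:,2]<.035)];t=(f-ctr)@a;bx=np.array([a[1],-a[0],0])
    for sg in(1,-1):
        z=f[abs(t-sg*.105)<.012];e=(z-ctr)@bx;print("foot",len(z),np.percentile(e,[1,99]).round(3))
    P=c[abs((c-ctr)@a)<.02];hh=(P-ctr)@nn;rr=(P-ctr)@b;m=(hh>.004)&(hh<.05)&(abs(rr)<.03);print("parts mid",hh[m].max(),np.c_[rr,hh][m][::8].round(3).tolist()[:12])
```

```text
scene ((548.5191040039062, 222.78810119628906), (162.40298461914062, 105.37791442871094), 89.9177017211914) [0.5732 0.0889 0.1192]
92 [0.6038 0.1999 0.1318] 0.107 0.128
76 [ 0.5479 -0.021   0.132 ] -0.127 -0.105
foot 522 [-0.103  0.098]
foot 332 [-0.177  0.097]
parts mid 0.010269601386426089 [[-0.006, 0.007], [0.004, 0.007], [0.002, 0.004], [0.008, 0.007], [-0.015, 0.004], [-0.004, 0.006], [0.001, 0.004], [0.01, 0.006], [-0.003, 0.008], [0.006, 0.005], [0.011, 0.005], [0.014, 0.005]]
side ((549.1925048828125, 224.54991149902344), (165.16268920898438, 99.79415130615234), 89.40811920166016) [0.5741 0.0905 0.1202]
50 [0.6014 0.1978 0.1325] 0.102 0.127
68 [ 0.5449 -0.0221  0.1317] -0.127 -0.099
foot 180 [-0.093  0.16 ]
foot 348 [-0.141  0.092]
parts mid 0.009681584162375786 [[0.014, 0.006], [0.002, 0.007], [0.004, 0.005], [-0.0, 0.01], [-0.003, 0.006], [0.008, 0.005], [0.005, 0.006], [0.002, 0.005]]
```

>>> {"method": "move_arm", "body": {"series": [{"xyz": [0.03,-0.04,0],"yaw": 0.03},{"xyz": [0.08,-0.1,0],"yaw": 0.08},{"xyz": [0.13,-0.16,0],"yaw": 0.12},{"xyz": [0.18,-0.22,0.02],"yaw": 0.153},{"xyz": [0.206,-0.257,0.06],"yaw": 0.153},{"xyz": [0.206,-0.257,0.11],"yaw": 0.153},{"xyz": [0.206,-0.257,0.15],"yaw": 0.153},{"xyz": [0.206,-0.257,0.164],"yaw": 0.153},{"xyz": [0.206,-0.257,0.164],"yaw": 0.153},{"xyz": [0.206,-0.257,0.164],"yaw": 0.153}], "grip": 1, "grip_force": 20}}

```text
t: 2.1
eef_pos: [0.5223, 0.103, 0.1671]
eef_rot: [0.0, 0.787, 0.617, 0.001]
contact_force: [0.3, 0.2, -0.6]
width: -0.001
grip_force: 0.0
```

```bash
cat >> h.py <<'E'
C=np.array([.574,.090,.118]);A=np.array([.238,.971,0]);A/=np.linalg.norm(A);B=np.array([A[1],-A[0],0])
def st():
    o=robot.get_obs();p=o["eef_pos"]-C;print("t",o["t"],"s,y,tipz mm",(1e3*np.array([p@B,p@A,o["eef_pos"][2]-robot.tip_reach])).round(1),"F",o["contact_force"].round(2),"w",round(o["width"],3),robot.tip_reach)
def tilt(n="scene"):
    im=robot.get_image(n);c=cloud(im)-C;c=c.reshape(-1,3);p=im["pixels"].reshape(-1,3).astype(int)
    g=(p[:,1]>p[:,0]+20)&(p[:,1]>p[:,2]+20)&(np.linalg.norm(c,axis=1)<.1)&(abs(c@A)<.085)
    q=np.c_[c[g]@B,c[g][:,2]];l=cv2.fitLine(q.astype(np.float32),cv2.DIST_HUBER,0,.001,.001).ravel()
    print(n,"n",g.sum(),"angle deg of line",np.degrees(np.arctan2(l[1],l[0])).round(1),"pt",l[2:].round(4),"ext",np.percentile(q,[1,99],axis=0).round(3).tolist())
    return im
E
python3 - <<'E'
from h import *
st();im=tilt();tilt("side");cv2.imwrite("pics/a1.png",cv2.resize(im["pixels"][100:340,250:490],None,fx=2.2,fy=2.2))
E
```

```text
t 2.1 s,y,tipz mm [-53.3   0.3 150.1] F [ 0.26  0.24 -0.59] w -0.001 0.017
scene n 1795 angle deg of line 11.4 pt [0.008 0.003] ext [[-0.049, -0.01], [0.049, 0.02]]
side n 1144 angle deg of line 11.5 pt [-0.0029  0.0014] ext [[-0.049, -0.01], [0.048, 0.02]]
```

View pics/a1.png

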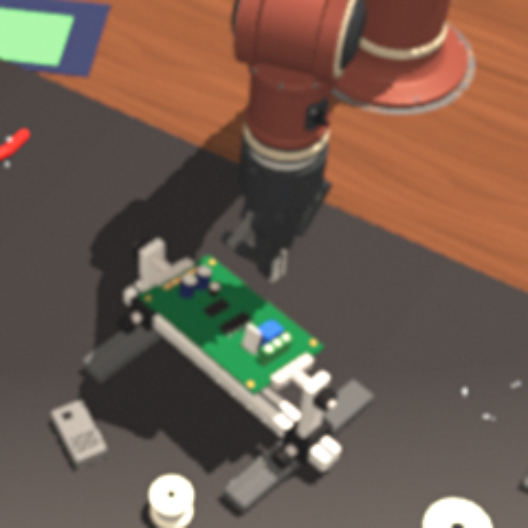

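>>> {"method": "move_arm", "body": {"series": [{"xyz": [0,0.008,0.02]},{"xyz": [0,0.012,0.04]},{"xyz": [0,0.012,0.055]},{"xyz": [0,0.012,0.065]},{"xyz": [0,0.012,0.072]},{"xyz": [0,0.013,0.079]},{"xyz": [0,0.014,0.086]},{"xyz": [0,0.016,0.093]},{"xyz": [0,0.018,0.1]},{"xyz": [0,0.02,0.107]},{"xyz": [0,0.022,0.112]},{"xyz": [0,0.022,0.112]}]}}

```text
$.series[0]: bad value
```

Run:
```python
from h import *
st();im=tilt();j=tilt("side");cv2.imwrite("pics/a2.png",np.hstack([cv2.resize(im["pixels"][170:350,270:450],(400,400)),cv2.resize(j["pixels"][160:300,230:370],(400,400))]))
```

```text
t 2.2 s,y,tipz mm [-53.2   0.4 150.4] F [ 0.61  0.06 -0.59] w -0.003 0.017
scene n 1789 angle deg of line 10.9 pt [-0.002   0.0009] ext [[-0.048, -0.01], [0.05, 0.02]]
side n 1142 angle deg of line 11.1 pt [-0.0048  0.0012] ext [[-0.048, -0.01], [0.048, 0.019]]
```

View pics/a2.png

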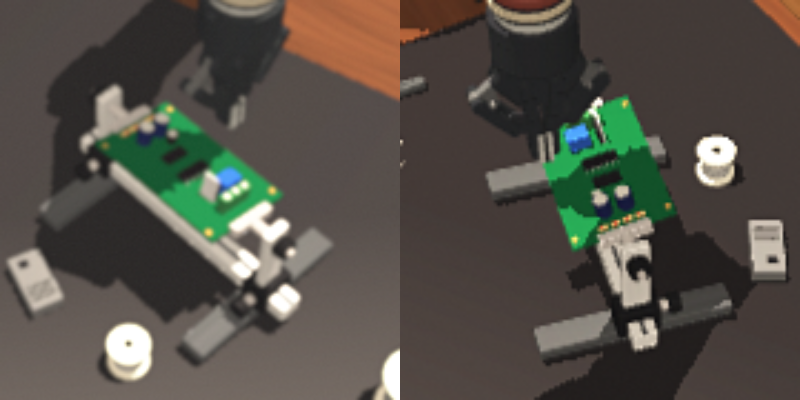

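The move was refused because the rows lacked a yaw. The picture shows nothing changed: the fingertips (235,120 in the left half) still hover beside the near edge. I'll send it again with yaw.

>>> {"method": "move_arm", "body": {"series": [{"xyz": [0,0.008,0.02],"yaw": 0},{"xyz": [0,0.012,0.04],"yaw": 0},{"xyz": [0,0.012,0.055],"yaw": 0},{"xyz": [0,0.012,0.065],"yaw": 0},{"xyz": [0,0.012,0.072],"yaw": 0},{"xyz": [0,0.013,0.079],"yaw": 0},{"xyz": [0,0.014,0.086],"yaw": 0},{"xyz": [0,0.016,0.093],"yaw": 0},{"xyz": [0,0.018,0.1],"yaw": 0},{"xyz": [0,0.02,0.107],"yaw": 0},{"xyz": [0,0.022,0.112],"yaw": 0},{"xyz": [0,0.022,0.112],"yaw": 0}]}}

```text
t: 3.5
eef_pos: [0.5323, 0.1005, 0.1099]
eef_rot: [-0.0, 0.787, 0.617, 0.0]
contact_force: [-0.4, -0.0, -0.1]
width: 0.002
grip_force: 0.0
```

Run:
```python
from h import *
st();im=tilt();j=tilt("side");cv2.imwrite("pics/a3.png",np.hstack([cv2.resize(im["pixels"][170:350,270:450],(400,400)),cv2.resize(j["pixels"][160:300,230:370],(400,400))]))
```

```text
t 3.5 s,y,tipz mm [-43.    0.3  92.9] F [-0.36 -0.04 -0.06] w 0.002 0.017
scene n 807 angle deg of line 37.4 pt [0.0027 0.0037] ext [[-0.036, -0.027], [0.041, 0.033]]
side n 767 angle deg of line 37.8 pt [0.0003 0.0027] ext [[-0.04, -0.029], [0.039, 0.046]]
```

View pics/a3.png

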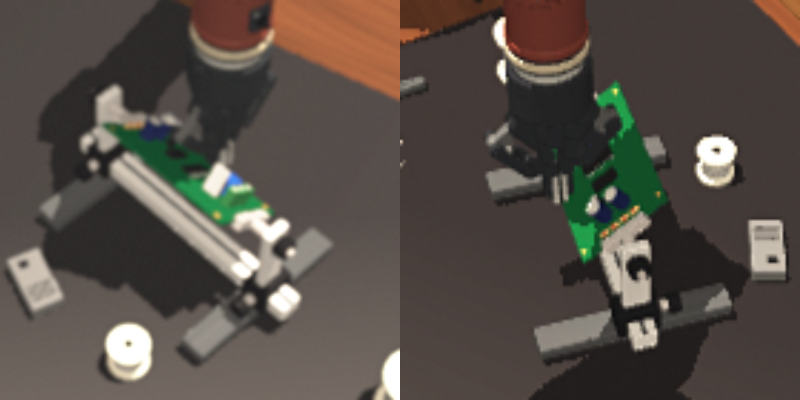

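The board follows smoothly and now stands at 37.5°, with the fingertips on the near strip (560,190). I'll push it slightly further, lift off, and go round to the far side.

>>> {"method": "move_arm", "body": {"series": [{"xyz": [0,0.002,0.004],"yaw": 0},{"xyz": [0,0.005,0.009],"yaw": 0},{"xyz": [0,0.007,0.012],"yaw": 0},{"xyz": [0,0.007,0.012],"yaw": 0},{"xyz": [0,0.0,-0.01],"yaw": 0},{"xyz": [0,-0.01,-0.05],"yaw": 0},{"xyz": [0,-0.01,-0.1],"yaw": 0},{"xyz": [0,-0.01,-0.15],"yaw": 0},{"xyz": [0,-0.01,-0.19],"yaw": 0},{"xyz": [0,0.04,-0.2],"yaw": 0},{"xyz": [0,0.1,-0.2],"yaw": 0},{"xyz": [0,0.16,-0.2],"yaw": 0},{"xyz": [0,0.21,-0.2],"yaw": 0},{"xyz": [0,0.226,-0.19],"yaw": 0},{"xyz": [0,0.226,-0.15],"yaw": 0},{"xyz": [0,0.226,-0.11],"yaw": 0},{"xyz": [0,0.226,-0.084],"yaw": 0},{"xyz": [0,0.226,-0.084],"yaw": 0}]}}

```text
t: 5.4
eef_pos: [0.6396, 0.0738, 0.1501]
eef_rot: [-0.002, 0.787, 0.618, -0.002]
contact_force: [-0.6, 0.3, 0.5]
width: 0.0
grip_force: 0.0
```

Run:
```python
from h import *
st();im=tilt();j=tilt("side");cv2.imwrite("pics/a4.png",np.hstack([cv2.resize(im["pixels"][170:350,270:450],(400,400)),cv2.resize(j["pixels"][160:300,230:370],(400,400))]))
```

```text
t 5.4 s,y,tipz mm [ 6.760e+01 -1.000e-01  1.331e+02] F [-0.64  0.28  0.52] w 0.0 0.017
scene n 435 angle deg of line 45.3 pt [0.0133 0.0157] ext [[-0.034, -0.035], [0.038, 0.062]]
side n 984 angle deg of line 46.3 pt [-0.0052 -0.003 ] ext [[-0.035, -0.035], [0.034, 0.039]]
```

View pics/a4.png

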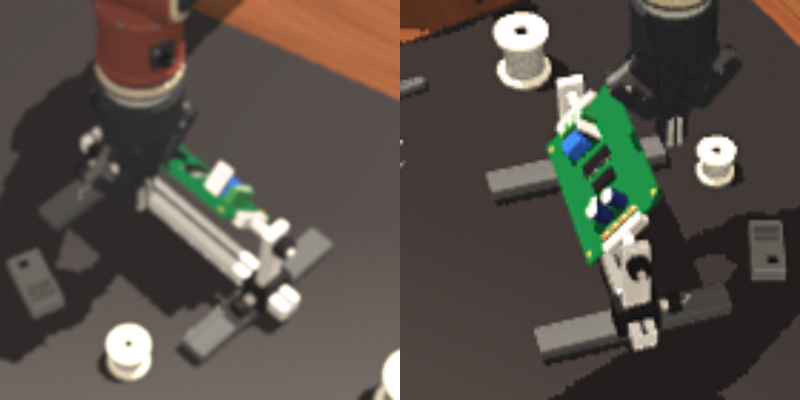

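The board stands at 46° with its far edge up. The fingertips (675,135 in the side half) are beside that edge, clear of the board. Now I push that edge over the top along its arc.

>>> {"method": "move_arm", "body": {"series": [{"xyz": [0,-0.034,-0.016],"yaw": 0},{"xyz": [0,-0.046,-0.02],"yaw": 0},{"xyz": [0,-0.054,-0.026],"yaw": 0},{"xyz": [0,-0.062,-0.032],"yaw": 0},{"xyz": [0,-0.07,-0.036],"yaw": 0},{"xyz": [0,-0.078,-0.04],"yaw": 0},{"xyz": [0,-0.086,-0.042],"yaw": 0},{"xyz": [0,-0.094,-0.044],"yaw": 0},{"xyz": [0,-0.102,-0.044],"yaw": 0},{"xyz": [0,-0.11,-0.046],"yaw": 0},{"xyz": [0,-0.118,-0.046],"yaw": 0},{"xyz": [0,-0.128,-0.046],"yaw": 0},{"xyz": [0,-0.138,-0.046],"yaw": 0},{"xyz": [0,-0.138,-0.046],"yaw": 0}]}}

```text
t: 6.9
eef_pos: [0.576, 0.09, 0.1782]
eef_rot: [0.001, 0.787, 0.617, 0.002]
contact_force: [1.5, -1.4, 12.1]
width: -0.001
grip_force: 7.0
```

Run:
```python
from h import *
st();im=tilt();j=tilt("side");cv2.imwrite("pics/a5.png",np.hstack([cv2.resize(im["pixels"][170:350,270:450],(400,400)),cv2.resize(j["pixels"][160:300,230:370],(400,400))]))
```

```text
t 6.9 s,y,tipz mm [  2.    0.5 161.2] F [ 1.49 -1.37 12.15] w -0.001 0.017
scene n 1483 angle deg of line -84.1 pt [0.0019 0.0001] ext [[-0.006, -0.045], [0.008, 0.05]]
side n 131 angle deg of line -86.3 pt [-0.0052  0.0412] ext [[-0.019, -0.003], [-0.001, 0.053]]
```

View pics/a5.png

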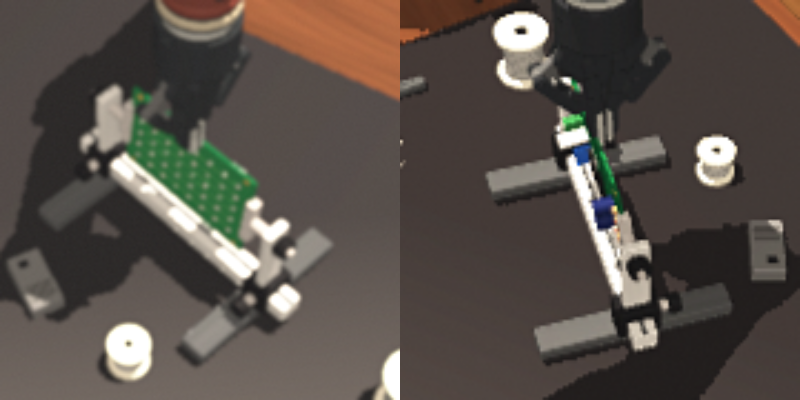

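The board is just past vertical (about 95°), with the solder side facing the fingertips (197,135 in the scene half). A finger's back rests lightly on the top edge, so I raise a little and then carry on down the arc.

>>> {"method": "move_arm", "body": {"series": [{"xyz": [0,0,-0.007],"yaw": 0},{"xyz": [0,0,-0.013],"yaw": 0},{"xyz": [0,-0.006,-0.011],"yaw": 0},{"xyz": [0,-0.014,-0.006],"yaw": 0},{"xyz": [0,-0.024,0],"yaw": 0},{"xyz": [0,-0.032,0.006],"yaw": 0},{"xyz": [0,-0.04,0.012],"yaw": 0},{"xyz": [0,-0.046,0.02],"yaw": 0},{"xyz": [0,-0.052,0.028],"yaw": 0},{"xyz": [0,-0.058,0.036],"yaw": 0},{"xyz": [0,-0.058,0.036],"yaw": 0}]}}

```text
t: 8.1
eef_pos: [0.5455, 0.0971, 0.1563]
eef_rot: [-0.001, 0.787, 0.618, -0.001]
contact_force: [0.6, -0.4, -0.3]
width: 0.002
grip_force: 0.0
```

Run:
```python
from h import *
st();im=tilt();j=tilt("side");cv2.imwrite("pics/a6.png",np.hstack([cv2.resize(im["pixels"][170:350,270:450],(400,400)),cv2.resize(j["pixels"][160:300,230:370],(400,400))]))
```

```text
t 8.1 s,y,tipz mm [-29.4   0.2 139.3] F [ 0.61 -0.43 -0.31] w 0.002 0.017
scene n 2816 angle deg of line -30.0 pt [ 0.0032 -0.0003] ext [[-0.041, -0.026], [0.044, 0.026]]
side n 939 angle deg of line -29.2 pt [0.0043 0.0002] ext [[-0.044, -0.023], [0.044, 0.033]]
```

View pics/a6.png

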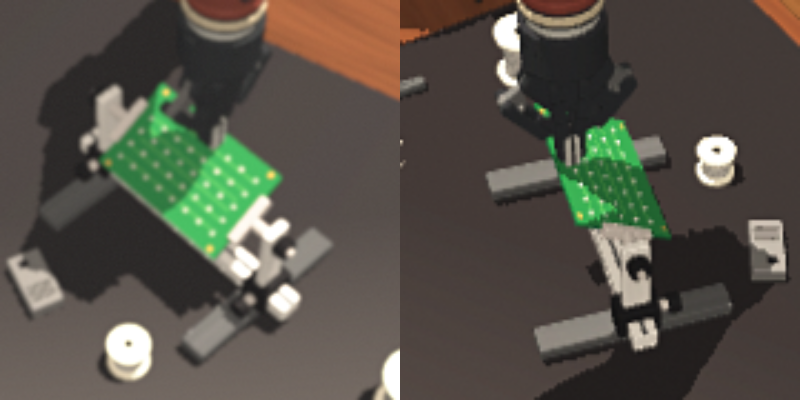

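The board is at 150° with the solder side up and no force on the tool. Now I press it gently to nearly level.

>>> {"method": "move_arm", "body": {"series": [{"xyz": [0,-0.002,0.007],"yaw": 0},{"xyz": [0,-0.004,0.014],"yaw": 0},{"xyz": [0,-0.006,0.021],"yaw": 0},{"xyz": [0,-0.008,0.027],"yaw": 0},{"xyz": [0,-0.008,0.032],"yaw": 0},{"xyz": [0,-0.008,0.036],"yaw": 0},{"xyz": [0,-0.008,0.036],"yaw": 0},{"xyz": [0,-0.008,0.036],"yaw": 0}]}}

```text
t: 9.0
eef_pos: [0.5434, 0.0976, 0.139]
eef_rot: [0.0, 0.787, 0.617, 0.0]
contact_force: [-0.3, 0.1, 0.5]
width: 0.002
grip_force: 0.0
```

Run:
```python
from h import *
st();tilt();tilt("side")
```

```text
t 9.0 s,y,tipz mm [-3.16e+01  1.00e-01  1.22e+02] F [-0.25  0.08  0.48] w 0.002 0.017
scene n 2517 angle deg of line -2.7 pt [0.0078 0.0012] ext [[-0.048, -0.004], [0.05, 0.083]]
side n 1139 angle deg of line -3.0 pt [0.0133 0.0018] ext [[-0.05, -0.004], [0.049, 0.055]]
```

>>> {"method": "move_arm", "body": {"series": [{"xyz": [0,0,0.002],"yaw": 0},{"xyz": [0,0,0.004],"yaw": 0},{"xyz": [0,0,0.004],"yaw": 0},{"xyz": [0,0,0.004],"yaw": 0},{"xyz": [0,0,-0.02],"yaw": 0},{"xyz": [0,0,-0.06],"yaw": 0},{"xyz": [0,0,-0.12],"yaw": 0},{"xyz": [0,-0.03,-0.19],"yaw": 0},{"xyz": [0,-0.06,-0.25],"yaw": 0},{"xyz": [0,-0.1,-0.3],"yaw": 0},{"xyz": [0,-0.1,-0.3],"yaw": 0}]}}

```text
t: 10.2
eef_pos: [0.4939, 0.1112, 0.2935]
eef_rot: [0.001, 0.786, 0.618, 0.003]
contact_force: [0.3, -0.3, -0.2]
width: -0.004
grip_force: 0.0
```

```bash
cat > f.py <<'E'
from h import *
st()
for n in("scene","side","scene","side"):
    im=tilt(n)
    if n=="scene":
        S=im;c=cloud(im)-C
    x=cloud(im)-C;p=im["pixels"].astype(int);g=(p[...,1]>p[...,0]+20)&(p[...,1]>p[...,2]+20)&(abs(x[...,2])<.02)&(abs(x@A)<.07)&(abs(x@B)<.047)
    q=x[g];X=np.c_[q@B,q@A,np.ones(len(q))];k=np.linalg.lstsq(X,q[:,2],rcond=None)[0];print("plane slope deg",np.degrees(k[:2]).round(2),"z",k[2].round(4))
    w=cloud(im).reshape(-1,3);m=(w[:,2]>.126)&(w[:,2]<.14)
    t=(w-C)@A
    for sg in(1,-1):
        z=w[m&(abs(sg*t-.112)<.016)&(abs((w-C)@B)<.03)];print("arm",z.mean(0).round(4))
cv2.imwrite("pics/f.png",S["pixels"])
E
python3 f.py
```

```text
t 10.2 s,y,tipz mm [-82.8   1.5 276.5] F [ 0.27 -0.31 -0.21] w -0.004 0.017
scene n 2737 angle deg of line -1.6 pt [0.0018 0.0011] ext [[-0.049, -0.004], [0.05, 0.006]]
plane slope deg [-1.45 -0.05] z 0.0014
arm [0.6039 0.2003 0.1316]
arm [ 0.548  -0.0204  0.1318]
side n 1517 angle deg of line -1.5 pt [-0.0005  0.0023] ext [[-0.049, -0.002], [0.049, 0.007]]
plane slope deg [-1.49 -0.02] z 0.0023
arm [0.6009 0.1969 0.132 ]
arm [ 0.5451 -0.0228  0.1321]
scene n 2732 angle deg of line -1.3 pt [-0.0076  0.0016] ext [[-0.049, -0.004], [0.05, 0.006]]
plane slope deg [-1.53 -0.09] z 0.0014
arm [0.604  0.2002 0.132 ]
arm [ 0.5486 -0.0206  0.1323]
side n 1512 angle deg of line -1.6 pt [-0.0005  0.0023] ext [[-0.049, -0.002], [0.049, 0.007]]
plane slope deg [-1.58 -0.  ] z 0.0023
arm [0.6007 0.1975 0.1326]
arm [ 0.5451 -0.0228  0.1318]
```

View pics/f.png

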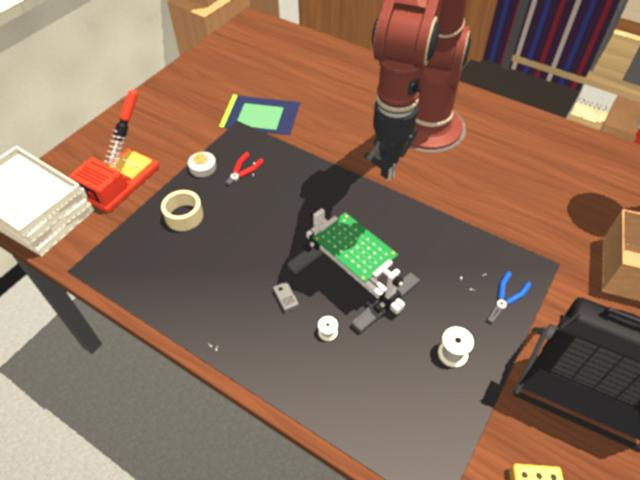

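The board lies solder side up (355,245) and the holder has not moved. About 1.5° of tilt remains, so I press 1 mm more.

>>> {"method": "move_arm", "body": {"series": [{"xyz": [0,0.04,0.05],"yaw": 0},{"xyz": [0,0.08,0.12],"yaw": 0},{"xyz": [0,0.1,0.19],"yaw": 0},{"xyz": [0,0.1,0.25],"yaw": 0},{"xyz": [0,0.1,0.285],"yaw": 0},{"xyz": [0,0.1,0.298],"yaw": 0},{"xyz": [0,0.1,0.304],"yaw": 0},{"xyz": [0,0.1,0.3065],"yaw": 0},{"xyz": [0,0.1,0.3065],"yaw": 0},{"xyz": [0,0.1,0.3065],"yaw": 0},{"xyz": [0,0.1,0.28],"yaw": 0},{"xyz": [0,0.1,0.24],"yaw": 0},{"xyz": [0,0.1,0.18],"yaw": 0},{"xyz": [0,0.07,0.1],"yaw": 0},{"xyz": [0,0.03,0.03],"yaw": 0},{"xyz": [0,0,0],"yaw": 0},{"xyz": [0,0,0],"yaw": 0}]}}

```text
t: 12.1
eef_pos: [0.4945, 0.111, 0.2927]
eef_rot: [0.001, 0.786, 0.618, 0.004]
contact_force: [-0.2, -0.8, 0.5]
width: -0.001
grip_force: 0.0
```

```bash
python3 f.py | grep -v arm
```

```text
t 12.1 s,y,tipz mm [-82.2   1.5 275.7] F [-0.16 -0.77  0.51] w -0.001 0.017
scene n 2665 angle deg of line 1.7 pt [0.0077 0.0019] ext [[-0.049, -0.003], [0.05, 0.006]]
plane slope deg [ 1.65 -0.09] z 0.0014
side n 1523 angle deg of line 1.6 pt [-0.0004  0.0022] ext [[-0.049, -0.002], [0.049, 0.007]]
plane slope deg [1.63 0.13] z 0.0022
scene n 2662 angle deg of line 1.7 pt [-0.0073  0.001 ] ext [[-0.049, -0.004], [0.05, 0.006]]
plane slope deg [1.44 0.06] z 0.0014
side n 1526 angle deg of line 1.6 pt [-0.0004  0.0022] ext [[-0.049, -0.002], [0.049, 0.006]]
plane slope deg [1.51 0.09] z 0.0022
```

It overshot slightly to +1.6°, so I nudge the opposite edge, this time approaching very slowly.

>>> {"method": "move_arm", "body": {"series": [{"xyz": [0,0.05,0],"yaw": 0},{"xyz": [0,0.12,0],"yaw": 0},{"xyz": [0,0.19,0.04],"yaw": 0},{"xyz": [0,0.228,0.1],"yaw": 0},{"xyz": [0,0.228,0.17],"yaw": 0},{"xyz": [0,0.228,0.23],"yaw": 0},{"xyz": [0,0.228,0.27],"yaw": 0},{"xyz": [0,0.228,0.29],"yaw": 0},{"xyz": [0,0.228,0.3],"yaw": 0},{"xyz": [0,0.228,0.304],"yaw": 0},{"xyz": [0,0.228,0.306],"yaw": 0},{"xyz": [0,0.228,0.308],"yaw": 0},{"xyz": [0,0.228,0.309],"yaw": 0},{"xyz": [0,0.228,0.31],"yaw": 0},{"xyz": [0,0.228,0.31],"yaw": 0},{"xyz": [0,0.228,0.31],"yaw": 0}]}}

```text
t: 13.9
eef_pos: [0.6059, 0.0826, 0.135]
eef_rot: [0.001, 0.787, 0.617, 0.001]
contact_force: [1.2, -1.0, 4.3]
width: 0.001
grip_force: 2.1
```

```bash
python3 f.py | grep -v arm
```

```text
t 13.9 s,y,tipz mm [ 32.7   0.4 118. ] F [ 1.19 -1.04  4.3 ] w 0.001 0.017
scene n 1722 angle deg of line -2.7 pt [-0.0122  0.0019] ext [[-0.049, -0.005], [0.051, 0.057]]
plane slope deg [-2.7  -0.29] z 0.0017
side n 1252 angle deg of line -3.6 pt [-0.0064  0.0024] ext [[-0.05, -0.003], [0.048, 0.009]]
plane slope deg [-3.4   0.01] z 0.0023
scene n 1730 angle deg of line -3.8 pt [-0.0007  0.0016] ext [[-0.048, -0.005], [0.051, 0.059]]
plane slope deg [-3.39  0.02] z 0.0015
side n 1248 angle deg of line -3.4 pt [0.0102 0.0018] ext [[-0.049, -0.003], [0.048, 0.009]]
plane slope deg [-3.64  0.16] z 0.0024
```

>>> {"method": "move_arm", "body": {"series": [{"xyz": [0,0,-0.02],"yaw": 0},{"xyz": [0,0,-0.06],"yaw": 0},{"xyz": [0,-0.05,-0.08],"yaw": 0},{"xyz": [0,-0.11,-0.08],"yaw": 0},{"xyz": [0,-0.14,-0.06],"yaw": 0},{"xyz": [0,-0.14,-0.04],"yaw": 0},{"xyz": [0,-0.14,-0.025],"yaw": 0},{"xyz": [0,-0.14,-0.018],"yaw": 0},{"xyz": [0,-0.14,-0.016],"yaw": 0},{"xyz": [0,-0.14,-0.016],"yaw": 0},{"xyz": [0,-0.14,-0.016],"yaw": 0}]}}

```text
t: 15.2
eef_pos: [0.5376, 0.099, 0.1424]
eef_rot: [0.0, 0.787, 0.617, 0.0]
contact_force: [-0.2, -0.3, -0.6]
width: -0.0
grip_force: 0.0
```

```bash
python3 f.py | grep -v arm
```

```text
t 15.2 s,y,tipz mm [-3.750e+01  1.000e-01  1.254e+02] F [-0.22 -0.28 -0.59] w -0.0 0.017
scene n 2594 angle deg of line -3.9 pt [-0.0002  0.0013] ext [[-0.048, -0.005], [0.05, 0.015]]
plane slope deg [-3.86  0.  ] z 0.0014
side n 1171 angle deg of line -3.4 pt [0.0072 0.0019] ext [[-0.05, -0.004], [0.049, 0.065]]
plane slope deg [-3.91 -0.08] z 0.0024
scene n 2599 angle deg of line -3.7 pt [0.0003 0.0014] ext [[-0.047, -0.005], [0.05, 0.01]]
plane slope deg [-3.84  0.07] z 0.0014
side n 1172 angle deg of line -3.6 pt [0.0107 0.0017] ext [[-0.05, -0.004], [0.05, 0.061]]
plane slope deg [-3.57  0.  ] z 0.0023f.py:12: RuntimeWarning: Mean of empty slice.
  z=w[m&(abs(sg*t-.112)<.016)&(abs((w-C)@B)<.03)];print("arm",z.mean(0).round(4))
  ret = um.true_divide(
```

>>> {"method": "move_arm", "body": {"series": [{"xyz": [0,0,0.003],"yaw": 0},{"xyz": [0,0,0.005],"yaw": 0},{"xyz": [0,0,0.006],"yaw": 0},{"xyz": [0,0,0.007],"yaw": 0},{"xyz": [0,0,0.008],"yaw": 0},{"xyz": [0,0,0.0085],"yaw": 0},{"xyz": [0,0,0.009],"yaw": 0},{"xyz": [0,0,0.0095],"yaw": 0},{"xyz": [0,0,0.01],"yaw": 0},{"xyz": [0,0,0.01],"yaw": 0},{"xyz": [0,0,0.01],"yaw": 0}]}}

```text
t: 16.5
eef_pos: [0.5368, 0.0992, 0.1372]
eef_rot: [-0.0, 0.787, 0.617, -0.0]
contact_force: [-1.5, 0.5, 2.8]
width: -0.002
grip_force: 1.3
```

```bash
python3 f.py 2>/dev/null| grep -v arm
```

```text
t 16.5 s,y,tipz mm [-3.830e+01  1.000e-01  1.202e+02] F [-1.53  0.47  2.84] w -0.002 0.017
scene n 2511 angle deg of line -1.0 pt [0.014 0.001] ext [[-0.048, -0.003], [0.05, 0.059]]
plane slope deg [-0.74 -0.  ] z 0.0014
side n 1153 angle deg of line -0.8 pt [0.0064 0.0026] ext [[-0.05, -0.002], [0.05, 0.056]]
plane slope deg [-1.   -0.01] z 0.0023
scene n 2501 angle deg of line -0.8 pt [0.0089 0.0011] ext [[-0.048, -0.003], [0.05, 0.014]]
plane slope deg [-0.89 -0.04] z 0.0014
side n 1154 angle deg of line -0.6 pt [0.0106 0.0021] ext [[-0.05, -0.002], [0.049, 0.055]]
plane slope deg [-0.86 -0.16] z 0.0022
```

Now −0.85°, so about 0.7 mm more, then lift off.

>>> {"method": "move_arm", "body": {"series": [{"xyz": [0,0,0.0005],"yaw": 0},{"xyz": [0,0,0.001],"yaw": 0},{"xyz": [0,0,0.0013],"yaw": 0},{"xyz": [0,0,0.0013],"yaw": 0},{"xyz": [0,0,0.0013],"yaw": 0},{"xyz": [0,0,-0.01],"yaw": 0},{"xyz": [0,0,-0.05],"yaw": 0},{"xyz": [0,0,-0.11],"yaw": 0},{"xyz": [0,-0.03,-0.19],"yaw": 0},{"xyz": [0,-0.08,-0.28],"yaw": 0},{"xyz": [0,-0.08,-0.28],"yaw": 0},{"xyz": [0,-0.08,-0.28],"yaw": 0}]}}

```text
t: 17.9
eef_pos: [0.4989, 0.1089, 0.2788]
eef_rot: [0.001, 0.787, 0.617, 0.002]
contact_force: [0.5, -0.2, -0.7]
width: -0.002
grip_force: 0.0
```

```bash
python3 f.py 2>/dev/null
```

```text
t 17.9 s,y,tipz mm [-77.4   0.5 261.8] F [ 0.47 -0.24 -0.74] w -0.002 0.017
scene n 2711 angle deg of line 0.2 pt [0.0093 0.0013] ext [[-0.049, -0.003], [0.05, 0.006]]
plane slope deg [-0.03 -0.09] z 0.0014
arm [0.604  0.2006 0.1315]
arm [ 0.5484 -0.0207  0.1318]
side n 1521 angle deg of line 0.2 pt [-0.0004  0.0022] ext [[-0.049, -0.002], [0.049, 0.007]]
plane slope deg [0.31 0.04] z 0.0023
arm [0.6005 0.1975 0.1324]
arm [ 0.5452 -0.0225  0.1321]
scene n 2711 angle deg of line 0.4 pt [0.0127 0.0014] ext [[-0.049, -0.003], [0.05, 0.006]]
plane slope deg [0.19 0.01] z 0.0014
arm [0.604  0.2006 0.1319]
arm [ 0.5482 -0.02    0.1321]
side n 1521 angle deg of line -0.1 pt [-0.0005  0.0024] ext [[-0.049, -0.002], [0.049, 0.006]]
plane slope deg [-0.09  0.04] z 0.0024
arm [0.6011 0.197  0.1326]
arm [ 0.5453 -0.0228  0.1323]
```

The board is level within 0.3°, the holder has not moved, and the arm is clear.

```bash
python3 -c "
from bench import robot
print(robot.close_job())"
```

```text
the job is handed in; nothing more can be done
None
```

The board is turned over in its holder with the solder side up, level to within about 0.3° by the cameras; the holder hasn't measurably moved, nothing else was touched, and the job was handed in about 18 s into the 48 s limit.

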